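Roll the chromatography column into its V-cradle

ROBOT

A 6-joint arm with a two-finger parallel gripper is mounted at the origin on a cart in front of the work surface, level with it; the furniture and walls round the work are solid. World frame = base frame: x ahead of the robot, y to its left, z up, the work surface at z = 0. Lengths are in m, angles in rad, forces in N, time in s.
With the tool pointing down it reaches from about 0.275 to 0.825 m from the base axis. Payload 4.9 kg.
Tool frame: the origin (TCP) lies midway between the tips of the shut fingers; the grasp point (between the pads) lies 19 mm behind it (bot.grip_depth is the distance from the TCP to the grasp point, in m); z points along the fingers, y is the line along which they close (so a half turn about z gives the same grasp; the last joint's range is limited). The gripper opens to 85 mm and grips with 20 to 120 N. Pads are 22 mm wide; open, the fingers measure 114 mm over their backs; the gripper's body (76 mm by 85 mm) begins 54 mm behind the grasp point. The pads swing forward as they close: fully open they stand 13 mm farther back than shut.
Start: joints at [-1.255, 0.326, -0.193, 1.052, 0, 1.437], TCP at [0.239, -0.495, 0.202] pointing down, gripper open.
Joint ranges: [-2.65, 2.65], [-0.97, 1.79], [-1.3, 1.35], [-1.93, 2.1], [-1.47, 1.37], [-3.14, 3.14]. Speed limits (rad/s): [2.57, 2.57, 3.14, 3.14, 3.14, 3.14].

INTERFACE

Orientations are given as a unit quaternion [w, x, y, z].
In Python, from cell import bot gives the robot as it stands. Calls block until the motion is done:
- bot.move_pose(position, orientation): joint-space move of the TCP to a pose.
- bot.move_linear(position, speed=0.15, rotation=None, until_force=None): straight line of the TCP; rotation=None keeps the orientation; speed is the mean speed in m/s. With until_force (N) it stops when the force on the tool has changed by that much, and returns True; else False.
- bot.goto_joints(angles): joint-space move.
- bot.set_gripper(opening, grasp_force=None): opening from 0.0 (shut) to 1.0 (fully open); grasp_force is the grip in N (None keeps the last); returns when the fingers have stopped.
- bot.wait(seconds).
- bot.solve_ik(position, orientation): joint angles nearest the present ones, or None.
- bot.camera(name): name is "scene" or "top" or "wrist"; returns the picture (384x512x3 uint8, red, green, blue); there is no depth.
- bot.calibration(name): a dict with "mtx" (3x3 intrinsics, pixels), "extrinsics" (4x4, takes a point from world to camera coordinates); the wrist camera has in their place "hand_eye" (4x4, takes a point from camera to tool coordinates, whose origin is the TCP and whose axes are the flange's). Camera axes: x right, y down, z forward; pixel columns grow to the right and rows downward; lengths in m; the calibration is good to about 2 mm. A picture is of the moment at which its call begins: read the wrist's pose just before it. calibration takes no time and is no camera call.
A pose or a line that the arm cannot do raises bot.PlanningError and nothing moves.
- bot.close_job(): hands the job in; it is judged then, once.
Trained networks look in the newest picture that a camera, given by its name, has taken for a name from the list of things; names that differ only in an ending like _2 or _b are one class to them, and where a whole thing is asked for, a point or a joint stands for the part that bears it (a point fixed in the world has none). Each returns a list of dicts, best first, with "confidence" (0 to 1); they miss things now and then, are a little off and sometimes report something else, mostly with a low value. They report only what shows in the picture. A call takes as long as a camera call.
- bot.search_frame(camera, thing): "bbox" ([left, top, width, height] in pixels, round what is visible of it).
Readings, each from a call of its own:
- bot.read_clock(): time.
- bot.read_joint_positions(): joint angles.
- bot.read_joint_vel(): joint speeds.
- bot.read_joint_efforts(): joint torques, N m.
- bot.read_position(): TCP position.
- bot.read_tool_rot(): TCP orientation.
- bot.read_ft_force(): force on the tool from outside, world axes, zero at the start.
- bot.read_moment(): the same for the moment, N m.
- bot.read_gripper_width(): opening from 0.0 (shut) to 1.0 (fully open).
- bot.read_finger_force(): force on a finger pad.
Only numpy, scipy, OpenCV 4.12 (cv2) and the standard library are available. Lean on these libraries where they do the work, as an engineer would, in place of code of your own. Each camera call takes 0.05 s, during which the arm holds its last target. There are 200 camera calls.

TASK

Gently roll the round steel column along the bench with the fingers pushing on its side, up the small ramp of the aluminium V-cradle and over the crest, so that it settles in the V in front of the blue backstop, square with the V and with neither end sticking out past the cradle. Only push it: do not squeeze, lift or slide it in without rolling, and leave the green-capped bottle, the beaker and the red-capped vial where they stand. Take the hand away at the end.

Things in the scene. Friction and masses are not known exactly. Their poses are not given: they have to be found in the camera images.
- column: Polished round steel column lying on the bench, 50 mm diameter, 120 mm long, plus a brass stub (16 mm diameter, 8 mm long) on each end; about 0.4 kg; two flush blue rings and a black mark. Origin: its centre, 25 mm above the bench; own y runs along it, x and z turn as it rolls. Let go on the level it coasts a few cm; a few N from behind roll it up the ramp. Starts up to 0.2 rad skew to the V.
- cradle: Fixed aluminium V-cradle, 220 mm long along the V. Origin on the bench right below the bottom of the V, mid-length; z up, y along the V, +x level across the V in the rolling direction. The ramp starts at x = -79 mm at bench level and rises evenly to the crest. A blue upright backstop, 45 mm high, stands from x = 30 to 42 mm. The column starts 140 to 200 mm from the V on the ramp side.
- crest (a point): Middle of the crest of the cradle, 10.5 mm above the bench, 17 mm before the bottom of the V; flat 4 mm wide. From it a 30 degree face goes down to the bottom of the V (2 mm above the bench). A column whose centre has passed the crest falls into the V by itself.
- seat (a point): Where the column's centre lies when it is seated at mid-length: right above the bottom of the V, 31 mm above the bench. The far face also rises at 30 degrees, to 10.5 mm height 15 mm beyond the bottom.
- green_bottle: Bystander: small round reagent bottle with green cap, 43 mm diameter, 82 mm high, upright, origin at the centre of its underside.
- beaker: Bystander: glass beaker, 53 mm diameter, 70 mm high, upright, origin at the centre of its underside.
- red_vial: Bystander: small stoppered vial with red cap, 23 mm diameter, 40 mm high, upright behind the backstop, origin at the centre of its underside.

How it is judged:
On the way:
1. the column has rolled (not slid) through more than a fifth of a turn (angle between column's own z axis and vertical above 1.3 rad and height (world z) of column below 0.045 m), for 0.1 s.
At the end, for the whole second after the job is handed in: The column rests in the V: centre within 5 mm of the V's middle across it, seated height 31 mm within 3 mm, axis parallel to the V within 0.08 rad, centre within 42 mm of the cradle's middle along it; the three bystanders within 20 mm of where they stood (x of column in the frame of cradle between -0.005 and 0.005 m and y of column in the frame of cradle between -0.042 and 0.042 m and z of column in the frame of cradle between 0.028 and 0.034 m and angle between the y axis of column and the y axis of cradle, either way round below 0.08 rad and linear speed of column below 0.01 m/s and distance of each of green_bottle, beaker, red_vial from where it was at the start of the episode below 0.02 m); the robot touches nothing.
It fails at once if the column is lifted (its centre more than 45 mm above the bench; rolling over the crest brings it to 36 mm) (height (world z) of column above 0.045 m).
It fails at once if the column is squeezed or shoved hard (more than 30 N from the fingers) (contact force between the fingers and column above 30 N).
It fails at once if the green-capped bottle is pushed away (distance of green_bottle from where it was at the start of the episode above 0.02 m).
It fails at once if the beaker is pushed away (distance of beaker from where it was at the start of the episode above 0.02 m).
It fails at once if the red-capped vial is pushed away (distance of red_vial from where it was at the start of the episode above 0.02 m).
It also fails if it takes over 48 s, if anything falls off the work surface, if the arm or the gripper's body presses on something with over 40 N, if the wrist force passes 120 N, or if a joint passes its speed limit or range.

## Working session

There is one attempt and no reset: what is moved stays moved. The work goes in short steps, each a Python script; the robot and the scene stay as the last script left them, time stands still between calls to the robot, and variables do not carry over. Pictures are saved under pics/ and viewed, at most 10 in all, crops included, and the job is handed in when it is done.

```bash
mkdir -p pics; ls
cat > s1.py <<'E'
from cell import bot
import cv2,numpy as np
ims=[]
for c in ["top","scene"]:
    im=bot.camera(c); ims.append(im)
    cv2.imwrite(f"pics/{c}1.png",cv2.resize(im[:,:,::-1],(768,576)))
    for t in ["column","cradle","green_bottle","beaker","red_vial"]:
        print(c,t,[(np.round(d["bbox"]).tolist(),round(d["confidence"],2)) for d in bot.search_frame(c,t)[:2]])
    print(bot.calibration(c))
print(bot.read_clock(),bot.read_tool_rot())
E
python3 s1.py
```

```text
pics
top column [([191.0, 200.0, 25.0, 63.0], 0.78)]
top cradle [([237.0, 180.0, 67.0, 100.0], 0.57)]
top green_bottle [([229.0, 153.0, 17.0, 18.0], 0.65)]
top beaker [([296.0, 174.0, 27.0, 26.0], 0.76)]
top red_vial [([310.0, 221.0, 5.0, 10.0], 0.45)]
{'mtx': array([[387.29902588,   0.        , 261.3888519 ],
       [  0.        , 387.29902588, 197.65774433],
       [  0.        ,   0.        ,   1.        ]]), 'extrinsics': array([[-0.02010743, -0.99914347, -0.03616661, -0.0568312 ],
       [-0.98683871,  0.02563919, -0.1596621 ,  0.67435396],
       [ 0.16045262,  0.03248022, -0.98650899,  0.80391431],
       [ 0.        ,  0.        ,  0.        ,  1.        ]])}
scene column [([164.0, 132.0, 61.0, 45.0], 0.68), ([267.0, 126.0, 24.0, 41.0], 0.3)]
scene cradle [([172.0, 166.0, 124.0, 84.0], 0.88)]
scene green_bottle [([267.0, 130.0, 26.0, 36.0], 0.76)]
scene beaker [([284.0, 183.0, 31.0, 43.0], 0.57)]
scene red_vial [([256.0, 220.0, 12.0, 26.0], 0.82)]
{'mtx': array([[437.41483805,   0.        , 255.58981477],
       [  0.        , 437.41483805, 189.75914915],
       [  0.        ,   0.        ,   1.        ]]), 'extrinsics': array([[ 0.83489955, -0.55037618,  0.00536774, -0.59745495],
       [-0.39229147, -0.60187515, -0.69559594,  0.21825037],
       [ 0.38607014,  0.57864702, -0.71841316,  0.6788519 ],
       [ 0.        ,  0.        ,  0.        ,  1.        ]])}
0.6 [-2.67245292e-05  9.74818299e-01  2.23000634e-01  1.66413219e-05]
```

Run:
```python
import cv2
im=cv2.imread("pics/top1.png"); im=cv2.resize(im,(512,384))
# original scaled up; recrop region
c=im[140:300,150:350]; cv2.imwrite("pics/topcrop.png",cv2.resize(c,(750,600),interpolation=cv2.INTER_CUBIC))
```

```text
(no output)
```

View pics/topcrop.png

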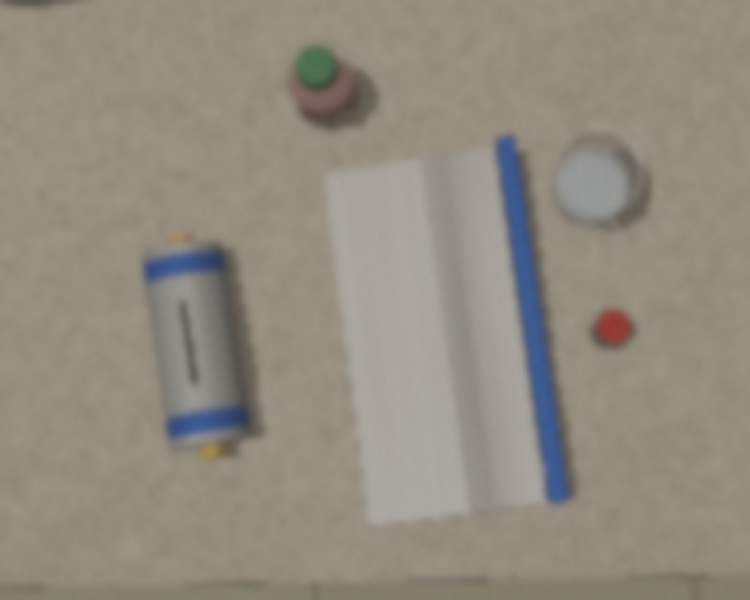

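View pics/scene1.png

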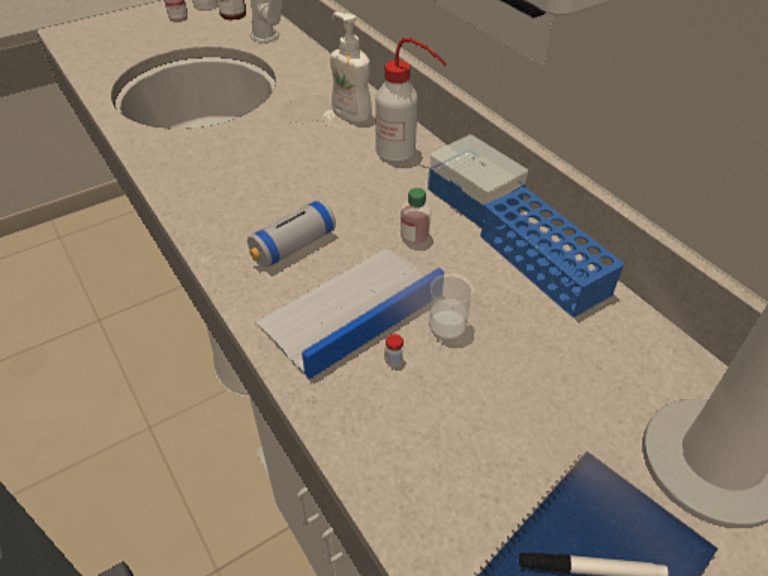

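Top crop: column axis runs from stub (180,238) to stub (210,452). The ramp's lower edge runs (327,173)–(370,523), the backstop top (506,140)–(558,497). The bottle is above the ramp, and the beaker and vial are behind the backstop.

```bash
cat > h.py <<'E'
from cell import bot
import cv2,numpy as np
def ray(cam,px,z):
    c=bot.calibration(cam);R=c["extrinsics"][:3,:3];t=c["extrinsics"][:3,3]
    d=R.T@np.linalg.inv(c["mtx"])@[px[0],px[1],1];o=-R.T@t
    return o+d*(z-o[2])/d[2]
def crop(px): return (150+px[0]/3.75,140+px[1]/3.75)
E
python3 - <<'E'
from h import *
P=lambda u,v,z:ray("top",crop((u,v)),z)
a,b=P(327,173,0),P(370,523,0); c,d=P(506,140,.045),P(558,497,.045); e,f=P(180,238,.025),P(210,452,.025)
g,h=P(424,160,.0105),P(470,515,.0105)
for n,p,q in [("ramp",a,b),("stop",c,d),("col",e,f),("crest?",g,h)]:
    v=p-q;print(n,p.round(4),q.round(4),"len",np.linalg.norm(v).round(4),"ang",np.degrees(np.arctan2(v[1],v[0])).round(2),"mid",((p+q)/2).round(4))
print("bottle",P(330,105,0),P(316,66,.082),"beaker",P(600,185,.03))
v=(a-b)[:2];v/=np.linalg.norm(v);n=np.array([v[1],-v[0]]);print(v,n)
for p in (c,d,e,f,g,h):print(((p-a)[:2]@n).round(4),((p-(a+b)/2)[:2]@v).round(4))
E
```

```text
ramp [ 0.7107 -0.0138  0.    ] [ 0.4936 -0.0378  0.    ] len 0.2184 ang 6.31 mid [ 0.6021 -0.0258  0.    ]
stop [ 0.7191 -0.126   0.045 ] [ 0.5084 -0.1496  0.045 ] len 0.2121 ang 6.4 mid [ 0.6137 -0.1378  0.045 ]
col [0.6677 0.0744 0.025 ] [0.5381 0.0555 0.025 ] len 0.131 ang 8.26 mid [0.6029 0.065  0.025 ]
crest? [ 0.7152 -0.0756  0.0105] [ 0.4977 -0.0986  0.0105] len 0.2188 ang 6.05 mid [ 0.6064 -0.0871  0.0105]
bottle [ 0.75466372 -0.01619063  0.        ] [ 0.75814005 -0.01593985  0.082     ] beaker [ 0.69291216 -0.1824033   0.03      ]
[0.99394752 0.10985594] [ 0.10985594 -0.99394752]
0.1124 0.1053
0.1127 -0.1068
-0.0924 0.0762
-0.0879 -0.0547
0.0619 0.1069
0.0609 -0.1118
```

Run:
```python
from h import *
print("post",ray("scene",(480,313),0).round(3),"wash",ray("scene",(263,105),0).round(3),"soap",ray("scene",(235,80),0).round(3),"rack",ray("scene",(320,160),0).round(3))
e=bot.calibration("scene")["extrinsics"];print(-e[:3,:3].T@e[:3,3])
n=np.array([.1099,-.9939]);c=np.array([.603,.065])
for deg in(96.3,-83.7):
    p=np.radians(deg)/2;q=[0,np.cos(p),np.sin(p),0]
    for d,z in((-.07,.15),(-.07,.01),(.135,.01)):
        s=bot.solve_ik([*(c+d*n),z],q);print(deg,d,None if s is None else np.round(s,2))
```

```text
post [ 0.819 -0.501  0.   ] wash [0.847 0.165 0.   ] soap [0.848 0.302 0.   ] rack [ 0.836 -0.074  0.   ]
[ 0.32234817 -0.59028112  0.64271719]
96.3 -0.07 [ 0.1   0.47 -0.11  0.99  0.    1.56]
96.3 -0.07 [ 0.1   0.62 -0.26  0.69  0.    1.56]
96.3 0.135 [-0.23  0.63 -0.23  0.71  0.    1.23]
-83.7 -0.07 [ 0.1   0.47 -0.11  0.99  0.   -1.58]
-83.7 -0.07 [ 0.1   0.62 -0.26  0.69  0.   -1.58]
-83.7 0.135 [-0.23  0.63 -0.23  0.71  0.   -1.91]
```

```bash
cat >> h.py <<'E'
O=np.array([.6108,-.1043]); N=np.array([.1099,-.9939]); V=np.array([.9939,.1099])
Q=[0,np.cos(np.radians(48.15)),np.sin(np.radians(48.15)),0]
def W(x,y,z): return [*(O+x*N+y*V),z]
def look(name,cam="top"):
    im=bot.camera(cam)[:,:,::-1]
    c=im[140:300,150:350] if cam=="top" else im
    cv2.imwrite(f"pics/{name}.png",cv2.resize(c,(750,600) if cam=="top" else (640,480),interpolation=cv2.INTER_CUBIC))
E
python3 - <<'E'
from h import *
bot.set_gripper(.8)
bot.move_pose(W(-.24,.008,.15),Q)
bot.move_linear(W(-.24,.008,.010),speed=.1)
print(bot.read_ft_force().round(2))
print(bot.move_linear(W(-.150,.008,.010),speed=.04,until_force=12),bot.read_ft_force().round(2),bot.read_position(),bot.read_clock())
look("p2")
E
```

```text
[ 0.59 -0.1   0.49]
True [-2.61  0.93  6.8 ] [0.60000478 0.07525109 0.0117803 ] 6.4583
```

View pics/p2.png

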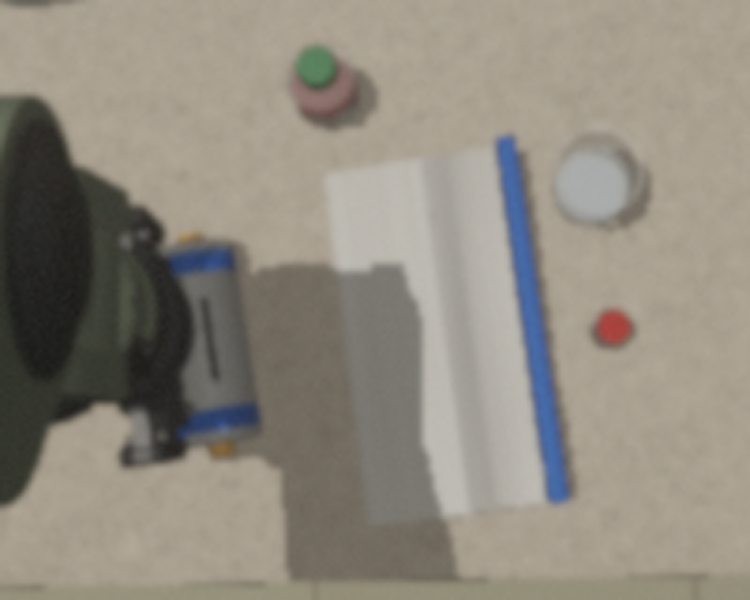

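Column has rolled only about 7 mm (mark now at (210,340)) and the push stopped early. I'll check whether that force is real contact or a dynamic effect.

Run:
```python
from h import *
bot.wait(.2);print(bot.read_ft_force().round(2),bot.read_finger_force(),bot.read_position().round(4),bot.read_moment().round(2))
p=(bot.read_position()[:2]-O);x0=p@N
for i in range(3):
    x0+=.004; bot.move_linear(W(x0,.008,.015),speed=.03); print(bot.read_ft_force().round(2),bot.read_position().round(4))
look("w3","wrist"); look("p3")
```

```text
[-1.79  1.32  6.47] 3.232835903763771 [0.5999 0.0759 0.0117] [0.18 0.1  0.02]
[ 0.57 -0.34 -0.22] [0.5994 0.0714 0.015 ]
[ 0.38 -0.2  -0.13] [0.5997 0.0676 0.0148]
[-0.45 -0.12  0.15] [0.6003 0.0637 0.015 ]
```

View pics/w3.png

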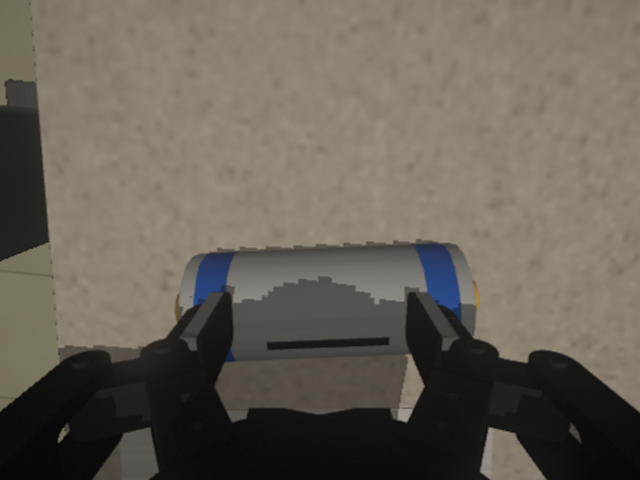

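View pics/p3.png

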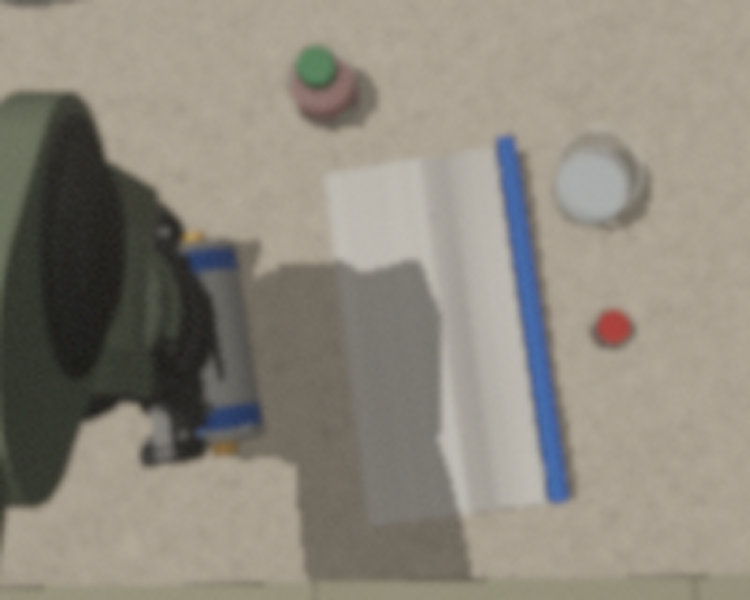

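Wrist view: the fingertips at (218,295) and (420,295) overlap the column, which spans rows 245–355. That doesn't fit fingers standing behind it, so I'll check by projecting known points.

Run:
```python
from h import *
from scipy.spatial.transform import Rotation as R
c=bot.calibration("wrist");H=c["hand_eye"];K=c["mtx"];print(H.round(3),K.round(1))
p=bot.read_position();q=bot.read_tool_rot();Rt=R.from_quat([*q[1:],q[0]]).as_matrix();print(p.round(4),Rt.round(3),bot.read_gripper_width())
T=np.eye(4);T[:3,:3]=Rt;T[:3,3]=p;M=T@H
def pw(X): 
    x=K@(M[:3,:3].T@(np.array(X)-M[:3,3]));return (x[:2]/x[2]*1.25).round(0)
e=bot.calibration("top")
def pt(X):
    x=e["mtx"]@(e["extrinsics"][:3,:3]@X+e["extrinsics"][:3,3]);u=x[:2]/x[2];return ((u-[150,140])*3.75).round(0)
print("tcp",pw(p),pt(p),"cam",M[:3,3])
for dz in(0,.013,.03):
    for s in(-.034,.034): print("tip",dz,s,pw(p+Rt@[0,s,-dz]),pt(p+Rt@[0,s,-dz]))
def ray_w(u,v,z):
    d=M[:3,:3]@np.linalg.inv(K)@[u/1.25,v/1.25,1];return M[:3,3]+d*(z-M[2,3])/d[2]
print("stubs wrist",ray_w(177,307,.025),ray_w(477,295,.025))
print("stubs top",ray("top",crop((195,237)),.025),ray("top",crop((230,450)),.025))
print("mark wrist",ray_w(328,343,.044))
```

```text
[[-0.    -0.964 -0.267  0.068]
 [ 1.    -0.     0.     0.001]
 [-0.    -0.267  0.964 -0.172]
 [ 0.     0.     0.     1.   ]] [[302.1   0.  255. ]
 [  0.  302.1 191.7]
 [  0.    0.    1. ]]
[0.6003 0.0639 0.015 ] [[-0.11   0.994  0.001]
 [ 0.994  0.11   0.002]
 [ 0.001  0.001 -1.   ]] 0.798005609271428
tcp [318. 280.] [200. 349.] cam [0.59320831 0.1309881  0.18694117]
tip 0 -0.034 [248. 280.] [206. 405.]
tip 0 0.034 [388. 280.] [194. 294.]
tip 0.013 -0.034 [243. 290.] [202. 404.]
tip 0.013 0.034 [393. 290.] [190. 292.]
tip 0.03 -0.034 [234. 307.] [196. 403.]
tip 0.03 0.034 [400. 307.] [184. 289.]
stubs wrist [0.5359908  0.04696373 0.025     ] [0.67413731 0.06828848 0.025     ]
stubs top [0.66811033 0.06514033 0.025     ] [0.53899047 0.04353665 0.025     ]
mark wrist [0.60658592 0.04708568 0.044     ]
```

The TCP is 8 mm from the column's axis and 10 mm below its centre. So the open fingertips must be higher than assumed, riding on top of the column. I'll back off and probe the bench to find their true height.

Run:
```python
from h import *
print(bot.calibration("wrist").keys(), bot.grip_depth)
bot.move_linear(bot.read_position()+[0,0,.045],speed=.1)
bot.move_linear(W(-.235,.008,.06),speed=.12)
bot.move_linear(W(-.235,.008,.005),speed=.1)
print(bot.move_linear(W(-.235,.008,-.035),speed=.03,until_force=4),bot.read_position().round(4),bot.read_ft_force().round(2))
look("w4","wrist"); look("p4"); print(bot.read_clock())
```

```text
dict_keys(['mtx', 'hand_eye']) 0.0187
False [ 0.5931  0.1302 -0.0348] [-0.79 -0.29  1.  ]
11.325
```

View pics/p4.png

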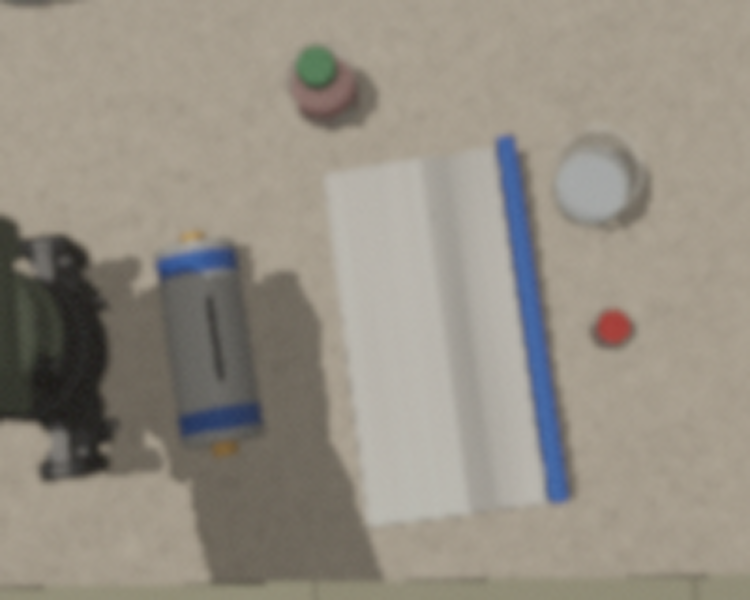

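View pics/w4.png

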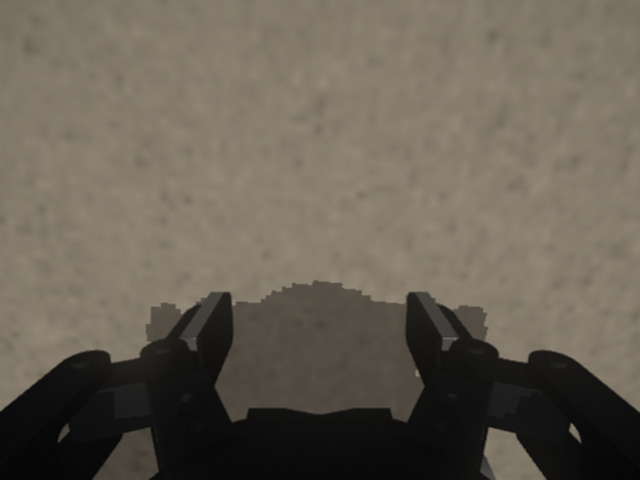

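Run:
```python
from h import *
print(bot.move_linear(W(-.235,.008,-.06),speed=.02,until_force=4),bot.read_position().round(4),bot.read_ft_force().round(2))
bot.wait(.1);print(bot.read_position().round(4),bot.read_ft_force().round(2),bot.read_clock())
```

```text
True [ 0.5931  0.1302 -0.036 ] [0.14 0.34 4.5 ]
[ 0.5931  0.1301 -0.036 ] [ 0.41 -0.09  5.  ] 11.775
```

The bench probe touched at TCP z = -0.0355, so at this opening the tips are 35.5 mm behind the TCP. The wrist view puts the palm more than 70 mm above the tips. I'll push with the tips 17 mm above the bench.

Run:
```python
from h import *
bot.move_linear(W(-.235,.011,-.019),speed=.05)
r=bot.move_linear(W(-.12,.011,-.018),speed=.045,until_force=12)
print(r,bot.read_ft_force().round(2),bot.read_position().round(4),bot.read_clock())
bot.wait(.2); look("p5"); look("w5","wrist")
```

```text
False [-0.62  2.77  1.39] [ 0.6086  0.0166 -0.0179] 15.0
```

View pics/p5.png

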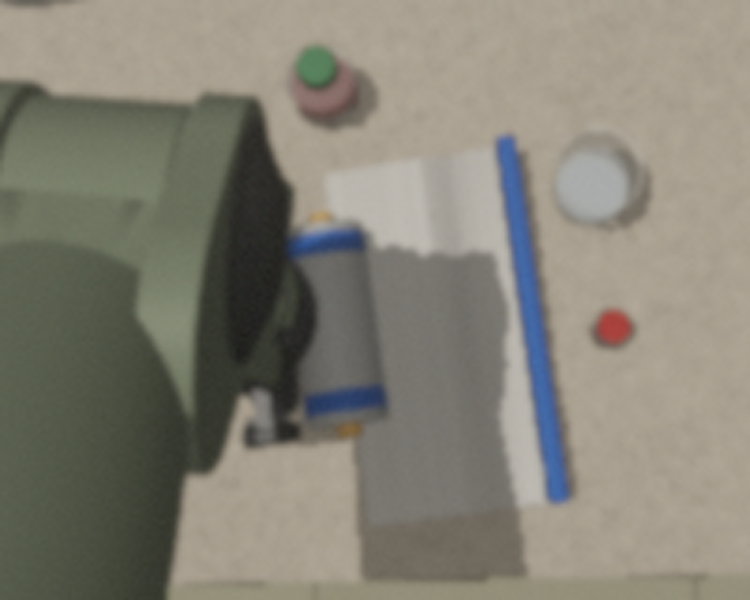

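Column is at the ramp foot, parallel to the V (stubs (320,218) and (350,430)), with about 15 mm offset along it. Pushing on over the crest.

Run:
```python
from h import *
r=bot.move_linear(W(-.047,.013,-.012),speed=.035,until_force=14)
print(r,bot.read_ft_force().round(2),((bot.read_position()[:2]-O)@N).round(4),bot.read_clock())
bot.wait(.3);print(bot.read_ft_force().round(2))
look("p6")
```

```text
False [-0.24  0.78 -0.54] -0.0472 17.5417
[-0.38  0.23  0.18]
```

View pics/p6.png

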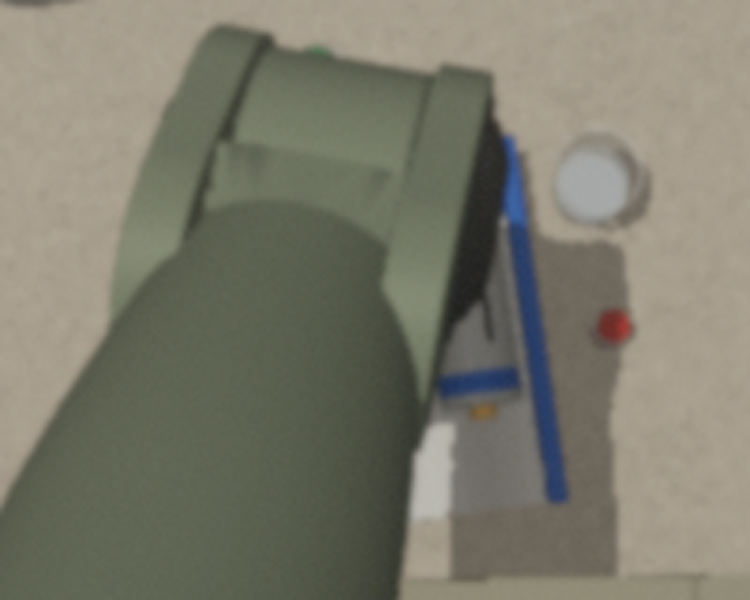

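The column has gone over the crest into the V (near stub at (483,410)). Now retreating to verify.

Run:
```python
from h import *
bot.move_linear(W(-.15,.013,-.008),speed=.08)
bot.move_linear(W(-.20,.013,.15),speed=.15)
bot.wait(.5);look("p7");print(bot.read_clock())
```

```text
21.1417
```

View pics/p7.png

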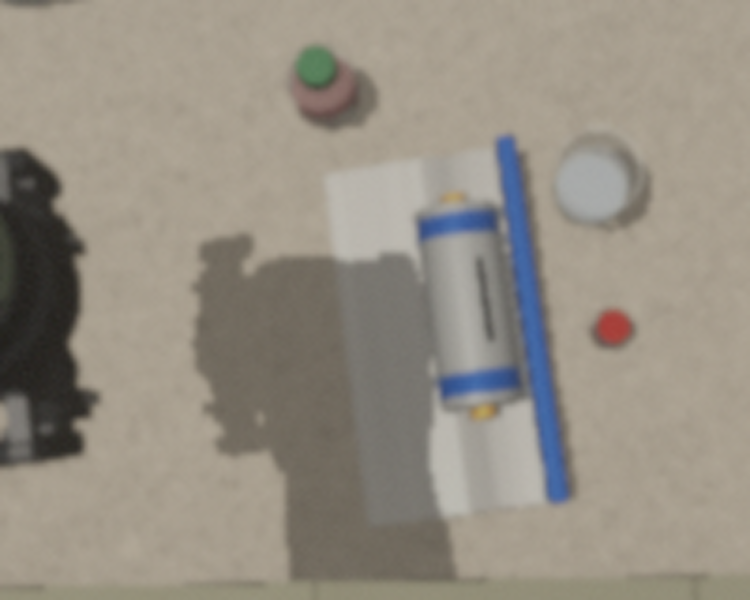

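Run:
```python
from h import *
a,b=ray("top",crop((455,200)),.031),ray("top",crop((485,412)),.031)
m=(a+b)[:2]/2-O;d=(a-b)[:2];print("x",m@N,"y",m@V,"skew",np.arctan2(d@N,d@V),"len",np.linalg.norm(d))
```

```text
x -0.0013011705375348562 y 0.011386960193342257 skew -0.004119749346685331 len 0.12856539451371332
```

Seated: x ≈ -1 mm, along ≈ +11 mm, skew ≈ 0, and the bystanders haven't moved.

```bash
python3 -c "
from cell import bot
print(bot.close_job())"
```

```text
the job is handed in; nothing more can be done
None
```

I rolled the column over the crest and it sits in the V (about 1 mm off the V's middle, 11 mm along, skew under 0.01 rad from the top camera); the bystanders look unmoved, the hand is clear, and the job is handed in, but no verdict came back.

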